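Slide the thin panel off the shooting board and pile it

TASK

The thin wooden panel lies flat on the shooting board, shut in by the fence and the stop block, so it cannot be picked up there. With light fingertip pressure on its top, slide it along the fence until its end overhangs the chute, then pick it up by that overhanging end. Set it down, without dropping it, flat on the top sticks of the pile of finished panels, its edges in line with theirs to within a few millimetres; do not push the pile about or knock the other tools.

Things in the scene. Friction and masses are not known exactly. Their poses are not given: they have to be found in the camera images.
- panel: the thin dark wooden panel to move, loose, 150 mm long (its y axis), 56 mm wide (x), 3 mm thick, about 26 g; origin: centre of its underside. One long edge lies within 3 mm of the fence, one end within 3 mm of the stop block. It slides on the deck at a friction of about 0.4; finger pads grip it better. Pressing or jamming it with over 25 N would mark it
- board: shooting board, plywood, fixed; origin: centre of its underside, on the bench. Base 360 (x) x 300 (y) x 18 mm. On it, y -60 to 150 mm: the deck, top 40 mm above the bench; y -150 to -60 mm: the chute, top 18 mm above the bench. A pale wooden fence, x 120 to 156 mm, y -60 to 150 mm, stands 20 mm above the deck; the panel lies along its face at x = 120 mm
- stop: wooden stop block on the deck against the fence, fixed, 40 (x) x 30 (y) x 22 mm high, brass thumb screw on top to 37 mm above the deck; origin: centre of its underside, axes as the board's. The panel's inner end lies at its -y face, so the panel must leave in the board's -y. It stands where the panel's outer end is 3 to 26 mm inside the deck's edge at the start
- deck_edge (a point): point on the deck's edge over the chute (deck top, board y = -60 mm), in line with the middle of the panel's width (board x = 92 mm); axes as the board's: -y points out over the chute
- plane: a metal bench plane with wooden grips, loose, 245 mm long (x), 62 mm wide, about 90 mm high, standing on the bench left of the board; origin at the centre of its sole; leave alone
- trysquare: a try square, loose, lying on the bench: stock 110 (x) x 24 x 16 mm, steel blade 150 mm long along +y; origin under the middle of the stock; leave alone
- glue: a white glue bottle, 60 mm across, 165 mm high, loose, upright; origin at the centre of its foot; leave alone
- pile: the finished panels, piled with pairs of pale sticks between; one loose piece, about 200 g: sticks, panel, sticks, panel, sticks. Panels as the one to move, length along y; sticks 70 (x) x 16 (y) x 18 mm high at y = -25 and +25 mm, ends 7 mm beyond the panels' long sides. Origin: centre of its underside; tops of the upper sticks 60 mm, upper panel's top 42 mm above the bench

How it is judged:
On the way, in this order (a step that is already met when the one before it is completed fails the run):
1. the panel lies flat on the deck with its end at least 15 mm out over the chute (y of panel in the frame of board between -0.06 and 0 m and z of panel in the frame of board between 0.037 and 0.0425 m and angle between panel's own z axis and vertical below 0.05 rad), for 0.2 s.
2. the panel is held by the fingers, more than 15 mm above the deck (height (world z) of panel above 0.055 m and contact force between the fingers and panel above 0.5 N), for 0.2 s.
At the end, for the whole second after the job is handed in: The panel lies flat, released and at rest on the top sticks of the pile, its middle within 5 mm across and 7 mm along of the pile's middle and its length within 3.4 degrees of that of the panels below; the pile still stands upright within 12 mm of where it was (x of panel in the frame of pile between -0.005 and 0.005 m and y of panel in the frame of pile between -0.007 and 0.007 m and z of panel in the frame of pile between 0.058 and 0.0625 m and angle between the y axis of panel and the y axis of pile, either way round below 0.06 rad and angle between each of panel, pile's own z axis and vertical below 0.04 rad and distance of pile from where it was at the start of the episode below 0.012 m and linear speed of panel below 0.02 m/s and contact force between the fingers and panel below 0.05 N); the robot touches nothing.
It fails at once if the panel is pressed or jammed against the shooting board with more than 30 N (contact force between panel and board above 30 N).
It fails at once if the panel falls into the chute or onto the bench (height (world z) of panel below 0.024 m).
It fails at once if the panel is dropped (falls free through more than about 1 cm) (contact force between the fingers and panel below 0.01 N and linear speed of panel above 0.45 m/s).
It fails at once if another tool is knocked (moved by more than 25 mm) (distance of any of plane, trysquare, glue from where it was at the start of the episode above 0.025 m).
It also fails if it takes over 56 s, if anything falls off the work surface, if the arm or the gripper's body presses on something with over 40 N, if the wrist force passes 120 N, or if a joint passes its speed limit or range.

ROBOT

A 6-joint arm with a two-finger parallel gripper is mounted at the origin on the work surface. World frame = base frame: x ahead of the robot, y to its left, z up, the work surface at z = 0. Lengths are in m, angles in rad, forces in N, time in s.
With the tool pointing down it reaches from about 0.225 to 0.725 m from the base axis. Payload 3.1 kg.
Tool frame: the origin (TCP) lies midway between the tips of the shut fingers; the grasp point (between the pads) lies manip.grip_depth behind it (manip.grip_depth is the distance from the TCP to the grasp point, in m); z points along the fingers, y is the line along which they close (so a half turn about z gives the same grasp; the last joint's range is limited). The gripper opens to 85 mm and grips with 20 to 120 N. Pads are 22 mm wide; open, the fingers measure 114 mm over their backs; the gripper's body (76 mm by 85 mm) begins 54 mm behind the grasp point. The pads swing forward as they close: fully open they stand 13 mm farther back than shut.
Start: joints at [-1.433, 0.048, 0.099, 1.622, 0, 1.443], TCP at [0.138, -0.507, 0.198] pointing down, gripper open.
Joint ranges: [-2.91, 2.91], [-0.99, 1.94], [-1.21, 1.42], [-2.12, 2.29], [-1.49, 1.47], [-3.14, 3.14]. Speed limits (rad/s): [2.79, 2.79, 3.14, 3.14, 3.14, 3.14].

INTERFACE

Orientations are given as a 3x3 rotation matrix whose columns are the frame's x, y, z axes.
In Python, from bench import manip gives the robot as it stands.
- The arm moves only by the tool apply_moves, never from a script. Its argument "motion" is one flat list of numbers, 7 for each row, row after row: the turn, a rotation vector about the tool's x, y, z normalised to -1 to 1, where 1 is 45 degrees, then the shift along the tool's x, y, z normalised to -1 to 1, where 1 is 40 cm, then the opening, from -1 (shut) to 1 (fully open). A call has 1 to 12 rows; each row is the pose to reach, as a shift and turn from the pose commanded when the call began, along the tool's axes at that moment; what a row does not reach only later rows make up. A row lasts 1/12 s, in which the tool goes at most 41.7 mm and 7.16 degrees, less where a joint would pass 70% of its speed; a pose out of reach is approached as far as the arm can. A call with a number of a shift or a turn outside -1 to 1 is refused whole. A call with a gripper value outside its range is refused whole. The fingers move at their own pace and stop on an object; "force" is the grip in N (left out, the last holds). Time passes only in rows, so rows that repeat a pose let the fingers close. It gives the time, the measured TCP pose, the force, the opening and the grip force at its end, in the units of the state.
- manip.get_state(): the state, without advancing time (a new reading comes with each control period).
- manip.read_camera(name): name is "scene" or "top" or "wrist"; returns a dict with "image" (420x560x3 uint8, red, green, blue), "range_z" (420x560 float32, m along the optical axis (not along the pixel's ray), 0 where there is no reading), "mtx" (3x3 intrinsics, pixels), "k1" (the pictures are not rectified: a ray, as slopes to the right and down, at radius r is drawn at 1 + k1 r^2 times it, then the intrinsics apply), "origin" and "attitude" of the camera in the world. Camera axes: x right, y up, looking along -z (the intrinsics and any distortion apply to the point x, -y, -z); pixel columns grow to the right and rows downward; lengths in m; the calibration is good to about 2 mm. A picture is of the moment at which its call begins.
- manip.finish_job(): hands the job in; it is judged then, once.
Trained networks look in the newest picture that a camera, given by its name, has taken for a name from the list of things; names that differ only in an ending like _2 or _b are one class to them, and where a whole thing is asked for, a point or a joint stands for the part that bears it (a point fixed in the world has none). Each returns a list of dicts, best first, with "p" (0 to 1); they miss things now and then, are a little off and sometimes report something else, mostly with a low value. They report only what shows in the picture. A call takes as long as a camera call.
- manip.regions_of(camera, thing): "region" (420x560 bool, what is visible of it) and "at" ([row, column] in pixels, amid what is visible of it).
The state is a dict: "t": time; "q": joint angles; "qd": joint speeds; "joint_efforts": joint torques, N m; "ee_pos": TCP position; "tcp_rot": TCP orientation; "contact_force": force on the tool from outside, world axes, zero at the start; "torque": the same for the moment, N m; "gripper_width": finger opening in m; "grip_force": force on a finger pad.
Only numpy, scipy, OpenCV 4.12 (cv2) and the standard library are available. Lean on these libraries where they do the work, as an engineer would, in place of code of your own. Each camera call takes 0.05 s, during which the arm holds its last target. There are 200 camera calls.

## Working session

There is one attempt and no reset: what is moved stays moved. The work goes in short steps, Python scripts to look and compute and a tool call to move; the robot and the scene stay as the last step left them, time stands still between calls to the robot, and variables do not carry over. Pictures are saved under pics/ and viewed, at most 10 in all, crops included, and the job is handed in when it is done.

Besides the shell and the picture viewer there is one more tool, called as name(argument=value, ...), one argument or row to a line, values as JSON. apply_moves: Moves the arm, as the interface text tells. Its arguments: {"type":"object","properties":{"motion":{"type":"array","items":{"type":"number","minimum":-1,"maximum":1}},"force":{"type":"number"}},"required":["motion"]}

```bash
ls; mkdir -p pics; cat > h.py <<'E'
import numpy as np,cv2
from bench import manip
def cloud(d):
    h,w=d["range_z"].shape
    v,u=np.mgrid[0:h,0:w].astype(float)
    K=np.array(d["mtx"]);x=(u-K[0,2])/K[0,0];y=(v-K[1,2])/K[1,1]
    k=d["k1"];a,b=x.copy(),y.copy()
    for _ in range(10):
        s=1+k*(a*a+b*b);a=x/s;b=y/s
    z=d["range_z"].astype(float)
    P=np.stack([a*z,-b*z,-z],-1)
    W=P@np.array(d["attitude"]).T+np.array(d["origin"])
    W[z==0]=np.nan
    return W
def proj(d,p):
    c=(np.array(p)-d["origin"])@np.array(d["attitude"])
    a,b=c[...,0]/-c[...,2],-c[...,1]/-c[...,2]
    s=1+d["k1"]*(a*a+b*b);K=np.array(d["mtx"])
    return np.stack([K[0,0]*a*s+K[0,2],K[1,1]*b*s+K[1,2]],-1)
def save(n,im): cv2.imwrite(n,np.ascontiguousarray(im[...,::-1]))
def rect(W,m,z0,z1):
    p=W[m&(W[...,2]>z0)&(W[...,2]<z1)]
    return cv2.minAreaRect(p[:,:2].astype(np.float32)*1000),len(p),np.median(p,0)
E
python3 - <<'E'
from h import *
s=manip.get_state();print({k:np.round(v,3).tolist() for k,v in s.items()},manip.grip_depth)
d=manip.read_camera("top");save("pics/top.png",d["image"]);W=cloud(d)
for t in ["panel","board","stop","pile","plane","trysquare","glue"]:
    for r in manip.regions_of("top",t)[:2]:
        m=r["region"];p=W[m];p=p[~np.isnan(p[:,0])]
        print(t,round(r["p"],2),r["at"],m.sum(),np.round(np.percentile(p,[2,50,98],axis=0),3).tolist(),cv2.minAreaRect(p[:,:2].astype(np.float32)*1000))
E
```

```text
pics
{'t': 0.0, 'q': [-1.433, 0.049, 0.098, 1.622, 0.0, 1.443], 'qd': [-0.001, -0.001, 0.001, 0.001, -0.0, 0.0], 'joint_efforts': [-0.001, -33.878, 32.001, 0.02, -0.0, -0.0], 'ee_pos': [0.138, -0.506, 0.197], 'tcp_rot': [[0.965, 0.263, -0.0], [0.263, -0.965, 0.002], [0.0, -0.002, -1.0]], 'contact_force': [-0.121, 0.059, 0.675], 'torque': [-0.038, -0.02, -0.011], 'grip_force': 0.0, 'gripper_width': 0.086} 0.0187
panel 0.83 [179.7, 238.6] 1381 [[0.561, 0.136, 0.039], [0.597, 0.209, 0.043], [0.633, 0.279, 0.047]] ((597.46142578125, 208.37486267089844), (58.39665222167969, 152.91932678222656), 13.245259284973145)
panel 0.54 [155.0, 403.4] 1259 [[0.656, -0.316, 0.001], [0.681, -0.202, 0.009], [0.758, -0.147, 0.02]] ((715.1381225585938, -233.06826782226562), (116.41629028320312, 173.85911560058594), 2.855323553085327)
board 0.63 [220.6, 262.2] 16007 [[0.335, -0.007, 0.015], [0.494, 0.142, 0.04], [0.695, 0.305, 0.062]] ((521.39306640625, 157.3911895751953), (376.2304992675781, 312.81097412109375), 13.436105728149414)
stop 0.75 [184.1, 198.8] 248 [[0.564, 0.282, 0.04], [0.582, 0.296, 0.062],
[... 434 characters left out ...]
459960938, 495.0960998535156), (95.18901824951172, 244.44525146484375), 78.3472900390625)
trysquare 0.83 [151.8, 399.0] 1227 [[0.657, -0.316, 0.001], [0.682, -0.204, 0.009], [0.758, -0.147, 0.02]] ((712.19140625, -233.35427856445312), (109.63844299316406, 174.27188110351562), 2.3932430744171143)
trysquare 0.37 [267.7, 121.1] 949 [[0.36, 0.436, -0.0], [0.388, 0.452, 0.107], [0.418, 0.498, 0.166]] ((389.4832763671875, 492.2391052246094), (67.82563018798828, 114.98049926757812), 0.8145949840545654)
glue 0.55 [266.7, 125.3] 846 [[0.362, 0.436, 0.019], [0.388, 0.451, 0.11], [0.415, 0.478, 0.167]] ((401.7806396484375, 479.1751708984375), (98.77862548828125, 55.440330505371094), 54.720760345458984)
```

View pics/top.png

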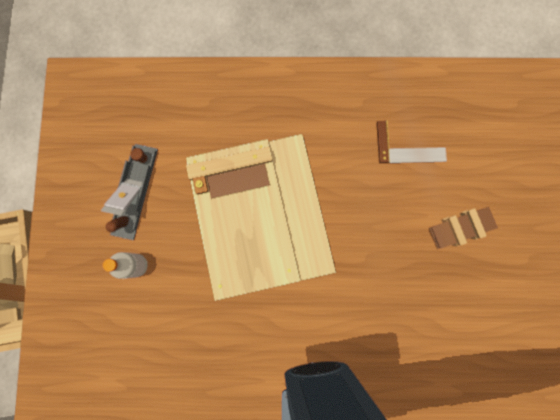

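The top view shows the panel at about (238,180), the chute to its right, the stop at (199,184) and the pile at (464,228). All of these are rotated about 13–20°. I'll go over the pile first for a near look.

apply_moves(
  motion=[0,0,-1,0.94,-0.13,-0.18,-1,0,0,-1,0.94,-0.13,-0.18,-1,0,0,-1,0.94,-0.13,-0.18,-1,0,0,-1,0.94,-0.13,-0.18,-1,0,0,-1,0.94,-0.13,-0.18,-1,0,0,-1,0.94,-0.13,-0.18,-1,0,0,-1,0.94,-0.13,-0.18,-1,0,0,-1,0.94,-0.13,-0.18,-1,0,0,-1,0.94,-0.13,-0.18,-1,0,0,-1,0.94,-0.13,-0.18,-1,0,0,-1,0.94,-0.13,-0.18,-1,0,0,-1,0.94,-0.13,-0.18,-1],
)

```text
t: 1.4
ee_pos: [0.4875, -0.3572, 0.2695]
tcp_rot: [[0.495, 0.869, -0.001], [0.869, -0.495, -0.0], [-0.001, -0.001, -1.0]]
contact_force: [0.2, 0.3, -0.3]
gripper_width: -0.0
grip_force: 0.0
```

apply_moves(
  motion=[0,0,-1,0,0,0,-1,0,0,-1,0,0,0,-1,0,0,-1,0,0,0,-1,0,0,-1,0,0,0,-1,0,0,-1,0,0,0,-1,0,0,-1,0,0,0,-1,0,0,-1,0,0,0,-1,0,0,-1,0,0,0,-1],
)

```text
t: 2.07
ee_pos: [0.4852, -0.3586, 0.2698]
tcp_rot: [[-0.261, 0.965, -0.001], [0.965, 0.261, 0.0], [0.0, -0.001, -1.0]]
contact_force: [0.2, -1.1, -0.9]
gripper_width: -0.0001
grip_force: 0.0
```

```bash
python3 - <<'E'
from h import *
s=manip.get_state();print({k:np.round(v,3).tolist() for k,v in s.items()})
d=manip.read_camera("wrist");save("pics/w1.png",d["image"]);W=cloud(d);print(d["origin"],np.round(d["attitude"],2).tolist())
for r in manip.regions_of("wrist","pile")[:2]:
    m=r["region"];print(r["p"],r["at"],m.sum())
    for z in ((.05,.07),(.034,.047),(.014,.03)):
        print(z,rect(W,m,*z))
E
```

```text
{'t': 2.067, 'q': [-0.747, 0.3, 0.53, 1.802, -0.001, 0.56], 'qd': [0.005, 0.004, 0.004, 0.001, 0.004, 0.059], 'joint_efforts': [0.195, -42.248, 30.969, -0.003, 0.013, -0.254], 'ee_pos': [0.485, -0.359, 0.27], 'tcp_rot': [[-0.261, 0.965, -0.001], [0.965, 0.261, 0.0], [0.0, -0.001, -1.0]], 'contact_force': [0.204, -1.053, -0.885], 'torque': [0.039, 0.048, 0.054], 'grip_force': 0.0, 'gripper_width': -0.0}
[ 0.46620177 -0.28976034  0.44639586] [[0.97, -0.25, -0.07], [0.26, 0.93, 0.27], [-0.0, -0.28, 0.96]]
0.77 [159.0, 284.7] 5740
(0.05, 0.07) (((485.8572998046875, -344.0487365722656), (69.89830017089844, 66.19879913330078), 19.8663387298584), 1648, array([ 0.48558297, -0.3366059 ,  0.06038661]))
(0.034, 0.047) (((485.4419250488281, -344.28900146484375), (68.76565551757812, 150.38856506347656), 19.977588653564453), 4007, array([ 0.48396834, -0.33926232,  0.04250882]))
(0.014, 0.03) (((490.7263488769531, -359.5354309082031), (67.64720916748047, 0.5865344405174255), 19.99408531188965), 9, array([ 0.46403927, -0.36907317,  0.02718206]))
```

View pics/w1.png

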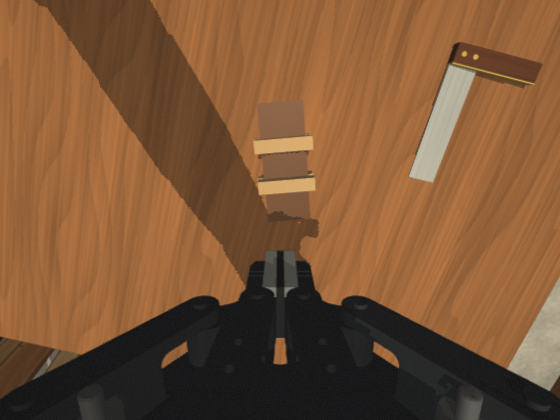

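The wrist view shows the pile at (285,160) with both top sticks clear. I measure its centre at (0.4857, -0.344) and its yaw at 19.9°. Next I'll move to the panel.

apply_moves(
  motion=[0,0,0,0.55,0.31,0,-1,0,0,0,0.55,0.31,0,-1,0,0,0,0.55,0.31,0,-1,0,0,0,0.55,0.31,0,-1,0,0,0,0.55,0.31,0,-1,0,0,0,0.55,0.31,0,-1,0,0,0,0.55,0.31,0,-1],
)

```text
t: 2.75
ee_pos: [0.5495, -0.1062, 0.2703]
tcp_rot: [[-0.268, 0.963, 0.001], [0.963, 0.268, 0.004], [0.003, 0.002, -1.0]]
contact_force: [-0.9, 0.4, 0.1]
gripper_width: 0.0
grip_force: 0.0
```

apply_moves(
  motion=[0,0,0.04,0.55,0.31,0,-1,0,0,0.04,0.55,0.31,0,-1,0,0,0.04,0.55,0.31,0,-1,0,0,0.04,0.55,0.31,0,-1,0,0,0.04,0.55,0.31,0,-1,0,0,0.04,0.55,0.31,0,-1,0,0,0.04,0.55,0.31,0,-1,0,0,0.04,0.55,0.31,0,-1,0,0,0.04,0.55,0.31,0,-1],
)

```text
t: 3.5
ee_pos: [0.6106, 0.1313, 0.2695]
tcp_rot: [[-0.232, 0.973, -0.001], [0.973, 0.232, -0.001], [-0.001, -0.001, -1.0]]
contact_force: [0.0, -0.8, -0.5]
gripper_width: 0.0001
grip_force: 0.0
```

```bash
cat > look.py <<'E'
from h import *
import sys
s=manip.get_state();print({k:np.round(s[k],4).tolist() for k in ("t","q","ee_pos","tcp_rot","contact_force")})
d=manip.read_camera("wrist");save("pics/%s.png"%sys.argv[1],d["image"]);W=cloud(d)
for r in manip.regions_of("wrist","panel")[:2]:
    m=r["region"];print("panel",r["p"],r["at"],m.sum());print(rect(W,m,.02,.12))
for r in manip.regions_of("wrist","board")[:1]:
    m=np.ones_like(r["region"]);print("board",r["p"])
    # deck edge: points at deck height (non panel) vs chute, by board frame approx
    a=np.radians(13.3);ex=np.array([np.cos(a),np.sin(a)]);ey=np.array([-np.sin(a),np.cos(a)])
    D=W[r["region"]&(abs(W[...,2]-.04)<.006)];x=D[:,:2]@ex;y=D[:,:2]@ey
    es=[]
    for c in np.arange(.45,.70,.01):
        k=abs(x-c)<.005
        if k.sum()>20: es.append((c,np.percentile(y[k],1)))
    es=np.array(es);print("edge y(x) in board-parallel axes",np.round(es,4).tolist())
    F=W[r["region"]&(abs(W[...,2]-.06)<.004)]
    if len(F)>50: print("fence",len(F),cv2.minAreaRect(F[:,:2].astype(np.float32)*1000),"xmin",np.percentile(F[:,:2]@ex,1),"ymin",np.percentile(F[:,:2]@ey,1))
    for q in manip.regions_of("wrist","panel")[:1]:
        P=W[q["region"]];P=P[~np.isnan(P[:,0])];print("panel x,y range board-par",np.percentile(P[:,:2]@ex,[1,50,99]),np.percentile(P[:,:2]@ey,[1,50,99]))
E
python3 look.py w2
```

```text
{'t': 3.5, 'q': [0.105, 0.3642, 0.6111, 1.8185, -0.001, 1.4418], 'ee_pos': [0.6106, 0.1313, 0.2695], 'tcp_rot': [[-0.2319, 0.9727, -0.0007], [0.9727, 0.2319, -0.001], [-0.0009, -0.0009, -1.0]], 'contact_force': [0.0265, -0.8023, -0.5275]}
panel 0.72 [102.5, 281.3] 6061
(((596.2626342773438, 209.4150390625), (57.419429779052734, 151.53366088867188), 14.282571792602539), 6038, array([0.59517391, 0.21486622, 0.04343287]))
panel 0.28 [116.4, 194.9] 63005
(((514.9456787109375, 155.46450805664062), (361.5517578125, 298.1932373046875), 13.459728240966797), 48238, array([0.48170363, 0.20384745, 0.04067834]))
board 0.63
edge y(x) in board-parallel axes [[0.45, -0.0256], [0.46, -0.0249], [0.47, -0.025], [0.48, -0.0256], [0.49, -0.0253], [0.5, -0.0248], [0.51, -0.0255], [0.52, -0.0249], [0.53, -0.0255], [0.54, -0.0247], [0.55, -0.0248], [0.56, -0.0255], [0.57, -0.0253], [0.58, -0.0254], [0.59, -0.0246], [0.6, -0.026], [0.61, -0.0269], [0.62, -0.0272], [0.63, -0.0272], [0.64, -0.0272], [0.65, -0.0272], [0.66, -0.0264]]
fence 5993 ((620.43017578125, 223.676513671875), (76.15655517578125, 204.01075744628906), 13.537116050720215) xmin 0.6572297288973072 ymin -0.024348973453010306
panel x,y range board-par [0.60077813 0.6281896  0.65565724] [-0.0070002   0.07225     0.13935394]
```

View pics/w2.png

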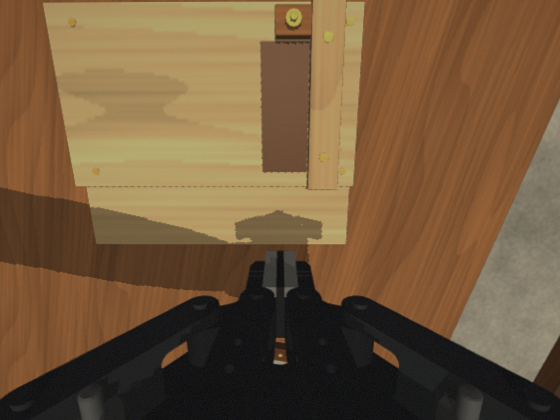

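The panel's outer end is about 17 mm inside the deck edge (image row 172 against 186). I'll slide it about 65 mm. First I'll go to a point above the panel's middle.

apply_moves(
  motion=[0,0,0,0.219,0.009,0.2,-1,0,0,0,0.219,0.009,0.3,-1,0,0,0,0.219,0.009,0.4,-1,0,0,0,0.219,0.009,0.48,-1,0,0,0,0.219,0.009,0.53,-1,0,0,0,0.219,0.009,0.53,-1,0,0,0,0.219,0.009,0.53,-1,0,0,0,0.219,0.009,0.53,-1,0,0,0,0.219,0.009,0.53,-1],
)

```text
t: 4.45
ee_pos: [0.5956, 0.2174, 0.0605]
tcp_rot: [[-0.231, 0.973, 0.004], [0.973, 0.231, 0.001], [-0.0, 0.004, -1.0]]
contact_force: [0.5, 0.3, 1.1]
gripper_width: 0.0002
grip_force: 0.0
```

apply_moves(
  motion=[0,0,0,0,0,0.015,-1,0,0,0,0,0,0.02,-1,0,0,0,0,0,0.025,-1,0,0,0,0,0,0.028,-1,0,0,0,0,0,0.03,-1,0,0,0,0,0,0.03,-1,0,0,0,0,0,0.03,-1],
)

```text
t: 5.03
ee_pos: [0.5939, 0.2182, 0.0459]
tcp_rot: [[-0.232, 0.973, -0.0], [0.973, 0.232, 0.0], [0.0, 0.0, -1.0]]
contact_force: [-0.2, -1.1, 0.2]
gripper_width: 0.0002
grip_force: 0.0
```

apply_moves(
  motion=[0,0,0,0,0,0.003,-1,0,0,0,0,0,0.005,-1,0,0,0,0,0,0.006,-1,0,0,0,0,0,0.006,-1,0,0,0,0,0,0.006,-1],
)

```text
t: 5.45
ee_pos: [0.5938, 0.2181, 0.0433]
tcp_rot: [[-0.232, 0.973, -0.0], [0.973, 0.232, -0.0], [-0.0, -0.0, -1.0]]
contact_force: [0.3, -0.2, -0.8]
gripper_width: 0.0001
grip_force: 0.0
```

apply_moves(
  motion=[0,0,0,0,0,0.001,-1,0,0,0,0,0,0.002,-1,0,0,0,0,0,0.002,-1,0,0,0,0,0,0.002,-1],
)

```text
t: 5.78
ee_pos: [0.5939, 0.2181, 0.0426]
tcp_rot: [[-0.232, 0.973, -0.0], [0.973, 0.232, -0.0], [-0.0, -0.0, -1.0]]
contact_force: [-0.6, -0.1, -0.1]
gripper_width: -0.0
grip_force: 0.0
```

apply_moves(
  motion=[0,0,0,0,0,0.001,-1,0,0,0,0,0,0.002,-1,0,0,0,0,0,0.002,-1,0,0,0,0,0,0.002,-1],
)

```text
t: 6.12
ee_pos: [0.5939, 0.2181, 0.0417]
tcp_rot: [[-0.232, 0.973, -0.0], [0.973, 0.232, -0.0], [0.0, -0.0, -1.0]]
contact_force: [-0.3, -0.4, -0.2]
gripper_width: 0.0001
grip_force: 0.0
```

apply_moves(
  motion=[0,0,0,0,0,0.001,-1,0,0,0,0,0,0.002,-1,0,0,0,0,0,0.002,-1,0,0,0,0,0,0.002,-1],
)

```text
t: 6.45
ee_pos: [0.5939, 0.2181, 0.041]
tcp_rot: [[-0.232, 0.973, -0.0], [0.973, 0.232, -0.0], [-0.0, -0.0, -1.0]]
contact_force: [0.4, 0.0, -0.8]
gripper_width: 0.0003
grip_force: 0.0
```

apply_moves(
  motion=[0,0,0,0,0,0.001,-1,0,0,0,0,0,0.002,-1,0,0,0,0,0,0.002,-1,0,0,0,0,0,0.002,-1],
)

```text
t: 6.78
ee_pos: [0.5939, 0.2181, 0.0402]
tcp_rot: [[-0.232, 0.973, -0.0], [0.973, 0.232, -0.0], [-0.0, -0.0, -1.0]]
contact_force: [-0.3, 1.4, 0.3]
gripper_width: 0.0
grip_force: 0.0
```

```bash
python3 - <<'E'
from h import *
d=manip.read_camera("wrist");W=cloud(d)
im=d["image"];u=proj(d,np.array(manip.get_state()["ee_pos"]));print(u)
save("pics/w3.png",im[60:360,130:430].repeat(2,0).repeat(2,1))
for r in manip.regions_of("wrist","panel")[:1]: print(r["p"],r["at"],rect(W,r["region"],.02,.08))
E
```

```text
[281.04044498 241.68145349]
0.79 [194.9, 282.7] (((596.6848754882812, 209.2801513671875), (56.72052764892578, 149.37767028808594), 13.371262550354004), 14099, array([0.58784203, 0.2457583 , 0.04349737]))
```

View pics/w3.png

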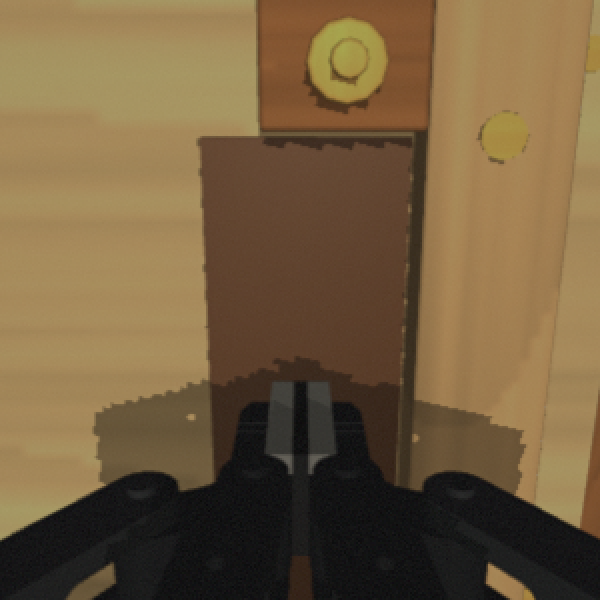

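The fingertips are at about (281,245), just over the panel's middle and not yet touching. There is a thin gap to both the fence and the stop.

apply_moves(
  motion=[0,0,0,0,0,0.001,-1,0,0,0,0,0,0.002,-1,0,0,0,0,0,0.003,-1,0,0,0,0,0,0.003,-1],
)

```text
t: 7.22
ee_pos: [0.5938, 0.2181, 0.0389]
tcp_rot: [[-0.232, 0.973, -0.0], [0.973, 0.232, -0.0], [-0.0, -0.0, -1.0]]
contact_force: [-0.1, 0.3, -0.2]
gripper_width: 0.0001
grip_force: 0.0
```

apply_moves(
  motion=[0,0,0,0,0,0.001,-1,0,0,0,0,0,0.002,-1,0,0,0,0,0,0.002,-1,0,0,0,0,0,0.002,-1],
)

```text
t: 7.55
ee_pos: [0.5939, 0.2181, 0.0382]
tcp_rot: [[-0.232, 0.973, -0.0], [0.973, 0.232, -0.0], [0.0, -0.0, -1.0]]
contact_force: [0.1, -0.4, -0.1]
gripper_width: 0.0001
grip_force: 0.0
```

```bash
python3 - <<'E'
from h import *
s=manip.get_state();print(s["ee_pos"],s["contact_force"],s["joint_efforts"])
d=manip.read_camera("wrist");W=cloud(d)
# fingertip: depth along column 281 (tip) 
for c in (262,272,282,292,300):
    print(c,[(r,np.round(W[r,c],4).tolist()) for r in range(244,262,4)])
E
```

```text
[0.59386747 0.2181055  0.0381689 ] [ 0.06189293 -0.40691399 -0.07640671] [ 7.31133400e-05 -4.47681069e+01  3.16491008e+01  8.77100410e-04
 -1.26820310e-04  1.98031906e-06]
262 [(244, [0.583, 0.2168, 0.0447]), (248, [0.5836, 0.214, 0.0439]), (252, [0.5841, 0.2114, 0.0435]), (256, [0.5847, 0.2087, 0.0431]), (260, [0.5852, 0.2063, 0.0433])]
272 [(244, [0.5887, 0.2172, 0.0425]), (248, [0.5892, 0.215, 0.0431]), (252, [0.5871, 0.228, 0.0785]), (256, [0.5872, 0.2281, 0.083]), (260, [0.5873, 0.2279, 0.0868])]
282 [(244, [0.5943, 0.2189, 0.0434]), (248, [0.5948, 0.2165, 0.0434]), (252, [0.5916, 0.2291, 0.0785]), (256, [0.5917, 0.2287, 0.082]), (260, [0.5915, 0.2291, 0.0872])]
292 [(244, [0.5999, 0.2202, 0.0433]), (248, [0.6003, 0.2182, 0.0443]), (252, [0.596, 0.2302, 0.0787]), (256, [0.5959, 0.2301, 0.0829]), (260, [0.5957, 0.2305, 0.0879])]
300 [(244, [0.6043, 0.2214, 0.0437]), (248, [0.6049, 0.2191, 0.0439]), (252, [0.6055, 0.2165, 0.0436]), (256, [0.6062, 0.2141, 0.0435]), (260, [0.6068, 0.2116, 0.0436])]
```

```bash
cat > tip.py <<'E'
from h import *
s=manip.get_state();d=manip.read_camera("wrist");W=cloud(d)
R=np.array(s["tcp_rot"]);L=(W-s["ee_pos"])@R
print(s["ee_pos"],s["contact_force"],s["gripper_width"])
for c in (270,275,286,291): print(c,[(r,np.round(L[r,c]*1000,1).tolist()) for r in range(246,300,6)])
E
python3 tip.py
```

```text
[0.59388117 0.21807373 0.03817961] [-0.68054174 -0.53959316 -0.0626237 ] -6.336044034832183e-05
270 [(246, [-0.1, -6.3, -6.2]), (252, [11.2, -5.2, -40.2]), (258, [11.8, -4.9, -48.1]), (264, [11.3, -4.8, -52.9]), (270, [10.7, -4.7, -57.3]), (276, [11.2, -4.5, -63.4]), (282, [10.8, -4.4, -67.4]), (288, [10.6, -4.3, -71.5]), (294, [12.3, -4.0, -78.5])]
275 [(246, [-0.6, -3.5, -5.2]), (252, [10.9, -2.9, -39.5]), (258, [10.9, -2.8, -46.2]), (264, [10.9, -2.7, -52.2]), (270, [11.2, -2.6, -58.3]), (276, [11.4, -2.5, -63.7]), (282, [11.2, -2.5, -68.1]), (288, [10.6, -2.4, -71.4]), (294, [8.5, -2.4, -72.1])]
286 [(246, [-0.2, 2.9, -6.1]), (252, [11.1, 2.2, -40.1]), (258, [10.7, 2.1, -45.8]), (264, [10.9, 2.0, -52.1]), (270, [10.8, 1.9, -57.6]), (276, [11.0, 1.8, -62.9]), (282, [11.6, 1.7, -68.9]), (288, [10.9, 1.6, -72.0]), (294, [12.2, 1.5, -78.2])]
291 [(246, [-0.6, 5.8, -5.1]), (252, [10.9, 4.5, -39.7]), (258, [10.8, 4.3, -45.8]), (264, [11.1, 4.1, -52.4]), (270, [11.5, 3.9, -58.8]), (276, [11.3, 3.7, -63.6]), (282, [10.8, 3.6, -67.3]), (288, [9.9, 3.5, -70.2]), (294, [12.0, 3.3, -77.9])]
```

By the wrist range picture, the real fingertips sit about 38 mm behind the reported TCP, which fits the missing contact. I'll go down under guard and check that.

apply_moves(
  motion=[0,0,0,0,0,0.01,-1,0,0,0,0,0,0.02,-1,0,0,0,0,0,0.03,-1,0,0,0,0,0,0.04,-1,0,0,0,0,0,0.045,-1,0,0,0,0,0,0.045,-1,0,0,0,0,0,0.045,-1],
)

```text
t: 8.23
ee_pos: [0.5936, 0.2181, 0.0198]
tcp_rot: [[-0.232, 0.973, -0.001], [0.973, 0.232, -0.0], [0.0, -0.001, -1.0]]
contact_force: [-0.1, -0.3, -0.2]
gripper_width: 0.0001
grip_force: 0.0
```

```bash
python3 tip.py
```

```text
[0.59363891 0.21805348 0.01981752] [-0.13490883 -0.27813394 -0.23942307] 7.607976028388876e-05
270 [(246, [7.0, -5.8, -23.3]), (252, [11.1, -5.2, -40.2]), (258, [11.1, -5.0, -46.5]), (264, [11.1, -4.9, -52.6]), (270, [11.4, -4.7, -58.7]), (276, [11.3, -4.5, -63.5]), (282, [11.0, -4.4, -67.9]), (288, [10.6, -4.3, -71.6]), (294, [12.6, -4.1, -79.0])]
275 [(246, [7.4, -3.2, -24.2]), (252, [11.2, -2.9, -40.3]), (258, [11.1, -2.8, -46.7]), (264, [11.1, -2.7, -52.7]), (270, [11.0, -2.7, -57.9]), (276, [10.7, -2.6, -62.5]), (282, [10.6, -2.5, -67.0]), (288, [10.5, -2.5, -71.3]), (294, [8.9, -2.4, -72.7])]
286 [(246, [7.2, 2.5, -23.7]), (252, [11.4, 2.1, -40.8]), (258, [11.2, 2.0, -46.8]), (264, [11.5, 1.9, -53.3]), (270, [10.9, 1.8, -57.7]), (276, [11.2, 1.7, -63.4]), (282, [10.9, 1.7, -67.5]), (288, [10.5, 1.6, -71.3]), (294, [11.3, 1.5, -76.9])]
291 [(246, [7.4, 5.0, -24.2]), (252, [10.9, 4.5, -39.7]), (258, [11.3, 4.2, -47.1]), (264, [11.5, 4.0, -53.5]), (270, [10.9, 3.9, -57.8]), (276, [11.1, 3.7, -63.3]), (282, [11.0, 3.6, -67.7]), (288, [10.3, 3.5, -71.0]), (294, [11.9, 3.2, -77.9])]
```

apply_moves(
  motion=[0,0,0,0,0,0.01,-1,0,0,0,0,0,0.02,-1,0,0,0,0,0,0.025,-1,0,0,0,0,0,0.027,-1,0,0,0,0,0,0.027,-1],
)

```text
t: 8.7
ee_pos: [0.594, 0.2182, 0.0096]
tcp_rot: [[-0.232, 0.973, 0.0], [0.973, 0.232, 0.0], [-0.0, 0.0, -1.0]]
contact_force: [-0.7, 0.2, 1.6]
gripper_width: -0.0
grip_force: 0.9
```

apply_moves(
  motion=[0,0,0,0,0,0.001,-1,0,0,0,0,0,0.002,-1,0,0,0,0,0,0.002,-1,0,0,0,0,0,0.002,-1],
)

```text
t: 9.03
ee_pos: [0.594, 0.2181, 0.0096]
tcp_rot: [[-0.232, 0.973, 0.0], [0.973, 0.232, 0.0], [-0.0, 0.0, -1.0]]
contact_force: [-1.9, -1.3, 4.8]
gripper_width: -0.0001
grip_force: 2.5
```

apply_moves(
  motion=[0,0,0,0,0,0.001,-1,0,0,0,0,0,0.002,-1,0,0,0,0,0,0.002,-1,0,0,0,0,0,0.002,-1],
)

```text
t: 9.37
ee_pos: [0.594, 0.2182, 0.0096]
tcp_rot: [[-0.232, 0.973, 0.001], [0.973, 0.232, 0.0], [-0.0, 0.001, -1.0]]
contact_force: [-2.3, -1.5, 7.2]
gripper_width: -0.0001
grip_force: 3.8
```

Contact at about 7 N. Now I'll slide the panel.

apply_moves(
  motion=[0,0,0,-0.008,0,0,-1,0,0,0,-0.02,0,0,-1,0,0,0,-0.035,0,0,-1,0,0,0,-0.05,0,0,-1,0,0,0,-0.065,0,0,-1,0,0,0,-0.08,0,0,-1,0,0,0,-0.08,0,0,-1],
)

```text
t: 9.95
ee_pos: [0.6021, 0.1875, 0.0096]
tcp_rot: [[-0.232, 0.973, 0.002], [0.973, 0.232, 0.002], [0.002, 0.002, -1.0]]
contact_force: [-2.0, 1.2, 6.3]
gripper_width: -0.0003
grip_force: 3.3
```

```bash
python3 look.py w4 | grep -v "edge y"
```

```text
{'t': 9.95, 'q': [0.1946, 0.3554, 0.0784, 1.2916, 0.0018, 1.5311], 'ee_pos': [0.6021, 0.1875, 0.0096], 'tcp_rot': [[-0.2321, 0.9727, 0.0018], [0.9727, 0.2321, 0.0022], [0.0017, 0.0023, -1.0]], 'contact_force': [-2.0359, 1.1793, 6.3159]}
panel 0.75 [199.8, 283.4] 17868
(((601.07373046875, 191.31024169921875), (57.41606903076172, 123.91178131103516), 13.4098482131958), 17790, array([0.59438414, 0.2205571 , 0.04349887]))
board 0.78
fence 28717 ((639.3352661132812, 230.88247680664062), (37.11168670654297, 154.12716674804688), 13.087457656860352) xmin 0.6573718945461913 ymin 0.02788449543535787
panel x,y range board-par [0.60182845 0.62963718 0.65697025] [-0.00309384  0.07793639  0.10910841]
```

apply_moves(
  motion=[0,0,0,-0.008,0,0,-1,0,0,0,-0.02,0,0,-1,0,0,0,-0.035,0,0,-1,0,0,0,-0.05,0,0,-1,0,0,0,-0.065,0,0,-1,0,0,0,-0.08,0,0,-1,0,0,0,-0.084,0,0,-1,0,0,0,-0.084,0,0,-1],
)

```text
t: 10.82
ee_pos: [0.6099, 0.1553, 0.0096]
tcp_rot: [[-0.232, 0.973, 0.002], [0.973, 0.232, 0.003], [0.002, 0.002, -1.0]]
contact_force: [-1.3, 1.3, 5.9]
gripper_width: 0.0001
grip_force: 3.3
```

apply_moves(
  motion=[0,0,0,0,0,-0.02,-1,0,0,0,0,0,-0.1,-1,0,0,0,0,0,-0.2,-1,0,0,0,-0.1,0,-0.35,1,0,0,0,-0.2,0,-0.35,1,0,0,0,-0.2,0,-0.35,1,0,0,0,-0.2,0,-0.35,1,0,0,0,-0.2,0,-0.35,1,0,0,0,-0.2,0,-0.35,1],
)

```text
t: 11.57
ee_pos: [0.6271, 0.0768, 0.1469]
tcp_rot: [[-0.232, 0.973, -0.002], [0.973, 0.232, 0.0], [0.001, -0.002, -1.0]]
contact_force: [-0.0, 0.6, -0.4]
gripper_width: 0.0722
grip_force: 0.0
```

```bash
python3 look.py w5
```

```text
{'t': 11.5667, 'q': [0.0155, 0.3276, 0.3177, 1.5626, 0.0005, 1.352], 'ee_pos': [0.6271, 0.0768, 0.1469], 'tcp_rot': [[-0.2322, 0.9727, -0.0017], [0.9727, 0.2322, 0.0005], [0.0009, -0.0016, -1.0]], 'contact_force': [-0.0177, 0.6093, -0.3671]}
board 0.72
edge y(x) in board-parallel axes [[0.45, -0.0267], [0.46, -0.0268], [0.47, -0.0267], [0.48, -0.0267], [0.49, -0.0268], [0.5, -0.0267], [0.51, -0.0267], [0.52, -0.0267], [0.53, -0.0267], [0.54, -0.0267], [0.55, -0.0267], [0.56, -0.0266], [0.57, -0.0266], [0.58, -0.0266], [0.59, -0.0266], [0.6, -0.0266], [0.61, 0.0771], [0.62, 0.0771], [0.63, 0.0772], [0.64, 0.0773], [0.65, 0.0772], [0.66, -0.0395]]
fence 7339 ((650.9146118164062, 182.14964294433594), (36.5580940246582, 111.22850036621094), 13.089717864990234) xmin 0.6574512655916853 ymin -0.026793819340918457
```

View pics/w5.png

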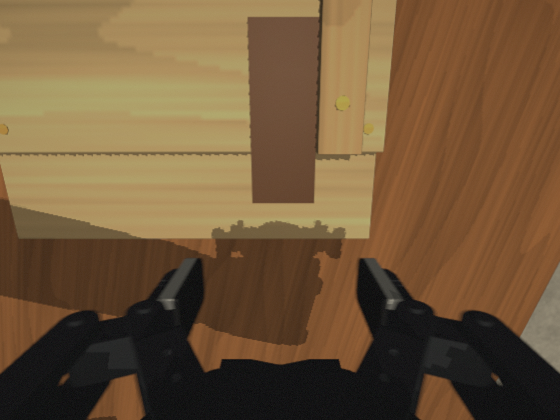

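The panel lies along the fence (rows 17–203) and overhangs the deck edge (row 153). I'll measure it by colour, and measure the finger tips as well.

```bash
cat > seg.py <<'E'
from h import *
s=manip.get_state();d=manip.read_camera("wrist");W=cloud(d)
R=np.array(s["tcp_rot"]);L=(W-s["ee_pos"])@R
im=d["image"].astype(int)
m=(im[...,0]<150)&(abs(W[...,2]-.0434)<.004);m=cv2.morphologyEx(m.astype(np.uint8),cv2.MORPH_OPEN,np.ones((5,5)))
n,l,st,c=cv2.connectedComponentsWithStats(m);i=1+np.argmax(st[1:,4]);m=l==i
r=cv2.minAreaRect(W[m][:,:2].astype(np.float32)*1000);print(r,m.sum(),np.median(W[m][:,2]))
a=np.radians(13.3);ex=np.array([np.cos(a),np.sin(a)]);ey=np.array([-np.sin(a),np.cos(a)])
p=np.array(r[0])/1000;print("board-par",p@ex,p@ey,"in tool mm",((np.append(p,.0415)-s["ee_pos"])@R)*1000)
f=(L[...,2]<-20)&(L[...,2]>-75)&(abs(L[...,1])<.06)&(W[...,2]>.075) 
L=L*1000;f=(L[...,2]<-25)&(L[...,2]>-80)&(W[...,2]>.08);
for sg in (-1,1):
    g=f&(sg*L[...,1]>3)
    q=L[g];print(sg,len(q),"tipz",np.percentile(q[:,2],99.5),"y",np.percentile(q[:,1],[1,50,99]),"xmax",np.percentile(q[:,0],[1,99]))
    t=q[q[:,2]>-60];print("  near tip y",np.percentile(t[:,1],[1,99]) if len(t) else None)
print(s["ee_pos"],s["gripper_width"])
E
python3 seg.py
```

```text
((611.9019775390625, 146.28692626953125), (56.837677001953125, 149.7047119140625), 13.294234275817871) 12466 0.043490498981146763
board-par 0.6291433456938973 0.001595456891264723 in tool mm [ 70.21006892   1.87601641 105.02240639]
-1 2331 tipz -47.70892587252375 y [-56.46913524 -43.56501721 -42.71398201] xmax [-10.33257538  11.64208203]
  near tip y [-56.04574446 -43.04983173]
1 2385 tipz -48.0563641121891 y [41.50286005 42.17976781 55.35723288] xmax [-10.22081225  11.60849861]
  near tip y [41.55787666 54.616069  ]
[0.62674297 0.07757207 0.14647949] 0.08582918532210058
```

apply_moves(
  motion=[0,0,0,0.039,0.004,0.02,1,0,0,0,0.039,0.004,0.1,1,0,0,0,0.039,0.004,0.18,1,0,0,0,0.039,0.004,0.26,1,0,0,0,0.039,0.004,0.32,1,0,0,0,0.039,0.004,0.35,1,0,0,0,0.039,0.004,0.37,1,0,0,0,0.039,0.004,0.385,1,0,0,0,0.039,0.004,0.395,1,0,0,0,0.039,0.004,0.395,1,0,0,0,0.039,0.004,0.395,1],
)

```text
t: 12.73
ee_pos: [0.6269, 0.0921, -0.0086]
tcp_rot: [[-0.232, 0.973, 0.003], [0.973, 0.232, 0.0], [-0.0, 0.003, -1.0]]
contact_force: [0.2, -0.4, -0.0]
gripper_width: 0.0851
grip_force: 0.0
```

```bash
python3 - <<'E'
from h import *
s=manip.get_state();d=manip.read_camera("wrist");save("pics/w6.png",d["image"]);W=cloud(d)
R=np.array(s["tcp_rot"]);L=(W-s["ee_pos"])@R*1000;print(s["ee_pos"],s["contact_force"])
for r in (235,245,255,262,270,280): print(r,[(c,np.round(L[r,c]).tolist()) for c in range(150,420,15)])
E
```

```text
[ 0.62694294  0.09214382 -0.00860059] [ 0.17760946 -0.37319891 -0.04450537]
235 [(150, [14.0, -66.0, -27.0]), (165, [15.0, -58.0, -27.0]), (180, [15.0, -50.0, -28.0]), (195, [15.0, -43.0, -27.0]), (210, [14.0, -36.0, -27.0]), (225, [24.0, -23.0, -53.0]), (240, [24.0, -17.0, -52.0]), (255, [24.0, -11.0, -52.0]), (270, [25.0, -5.0, -53.0]), (285, [24.0, 1.0, -53.0]), (300, [24.0, 8.0, -51.0]), (315, [24.0, 14.0, -51.0]), (330, [24.0, 20.0, -52.0]), (345, [24.0, 26.0, -52.0]), (360, [30.0, 28.0, -69.0]), (375, [30.0, 34.0, -69.0]), (390, [30.0, 39.0, -69.0]), (405, [30.0, 44.0, -68.0])]
245 [(150, [9.0, -66.0, -28.0]), (165, [9.0, -58.0, -27.0]), (180, [9.0, -51.0, -27.0]), (195, [9.0, -43.0, -27.0]), (210, [9.0, -36.0, -27.0]), (225, [20.0, -24.0, -53.0]), (240, [20.0, -17.0, -52.0]), (255, [19.0, -11.0, -51.0]), (270, [20.0, -5.0, -53.0]), (285, [19.0, 1.0, -52.0]), (300, [19.0, 8.0, -52.0]), (315, [20.0, 14.0, -52.0]), (330, [19.0, 20.0, -52.0]), (345, [9.0, 32.0, -27.0]), (360, [9.0, 40.0, -27.0]), (375, [9.0, 47.0, -27.0]), (390, [9.0, 55.0, -27.0]), (405, [9.0, 62.0, -27.0])]
255 
[... 1323 characters left out ...]
315, [8.0, 14.0, -52.0]), (330, [8.0, 21.0, -52.0]), (345, [-5.0, 33.0, -27.0]), (360, [-5.0, 41.0, -27.0]), (375, [-5.0, 48.0, -27.0]), (390, [11.0, 44.0, -59.0]), (405, [-5.0, 64.0, -27.0])]
280 [(150, [7.0, -54.0, -59.0]), (165, [11.0, -45.0, -66.0]), (180, [4.0, -44.0, -53.0]), (195, [-10.0, -45.0, -27.0]), (210, [-10.0, -37.0, -28.0]), (225, [3.0, -24.0, -52.0]), (240, [3.0, -18.0, -52.0]), (255, [3.0, -11.0, -52.0]), (270, [3.0, -5.0, -51.0]), (285, [3.0, 2.0, -52.0]), (300, [3.0, 8.0, -51.0]), (315, [3.0, 15.0, -52.0]), (330, [4.0, 21.0, -53.0]), (345, [-10.0, 33.0, -27.0]), (360, [-10.0, 41.0, -27.0]), (375, [1.0, 42.0, -48.0]), (390, [10.0, 42.0, -65.0]), (405, [11.0, 47.0, -67.0])]
```

View pics/w6.png

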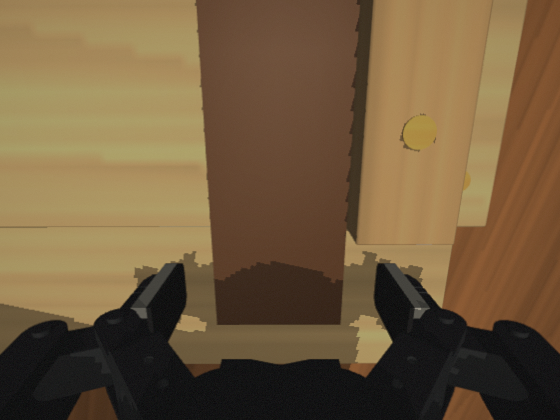

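The open fingers straddle the panel's overhanging end: panel at columns 215–341, pads at about 185 and 375, centred. I'll close with a light grip.

apply_moves(
  motion=[0,0,0,0,0,0.006,1,0,0,0,0,0,0.006,0.6,0,0,0,0,0,0.006,0.4,0,0,0,0,0,0.006,0.2,0,0,0,0,0,0.006,0.2,0,0,0,0,0,0.006,0.2,0,0,0,0,0,0.006,0.2,0,0,0,0,0,0.006,0.2],
  force=25,
)

```text
t: 13.45
ee_pos: [0.6259, 0.092, -0.0123]
tcp_rot: [[-0.232, 0.973, 0.0], [0.973, 0.232, -0.0], [-0.0, 0.0, -1.0]]
contact_force: [-0.5, -0.8, 1.5]
gripper_width: 0.0552
grip_force: 26.2
```

apply_moves(
  motion=[0,0,0,0,0,-0.01,0.2,0,0,0,0,0,-0.03,0.2,0,0,0,0,0,-0.06,0.2,0,0,0,0,0,-0.1,0.2,0,0,0,0,0,-0.15,0.2,0,0,0,0,0,-0.2,0.2,0,0,0,0,0,-0.25,0.2,0,0,0,0,0,-0.3,0.2,0,0,0,0,0,-0.3,0.2,0,0,0,0,0,-0.3,0.2,0,0,0,0,0,-0.3,0.2],
)

```text
t: 14.37
ee_pos: [0.6256, 0.0921, 0.1074]
tcp_rot: [[-0.232, 0.973, 0.0], [0.973, 0.232, 0.0], [-0.0, 0.0, -1.0]]
contact_force: [0.3, -0.1, -0.6]
gripper_width: 0.0547
grip_force: 26.5
```

```bash
cat > held.py <<'E'
from h import *
s=manip.get_state();d=manip.read_camera("wrist");W=cloud(d)
R=np.array(s["tcp_rot"]);L=(W-s["ee_pos"])@R*1000;print(s["ee_pos"],s["contact_force"],s["gripper_width"],s["grip_force"])
im=d["image"].astype(int)
m=(L[...,2]<-35)&(L[...,2]>-75)&(abs(L[...,1])<32)&(L[...,0]>-25)&(L[...,0]<150)&(im[...,0]-im[...,2]>12)
m=cv2.morphologyEx(m.astype(np.uint8),cv2.MORPH_OPEN,np.ones((5,5)))
n,l,st,c=cv2.connectedComponentsWithStats(m);i=1+np.argmax(st[1:,4]);m=l==i
q=L[m];print("tool-frame rect",cv2.minAreaRect(q[:,:2].astype(np.float32)),m.sum())
A=np.c_[q[:,:2],np.ones(len(q))];k=np.linalg.lstsq(A,q[:,2],rcond=None)[0];print("plane slopes,z0",k)
q=W[m]*1000;print("world rect",cv2.minAreaRect(q[:,:2].astype(np.float32)),np.median(q[:,2]))
E
python3 held.py
```

```text
[0.62561542 0.09206818 0.10744846] [ 0.31103609 -0.14105881 -0.60555332] 0.05473892234775369 26.491385400295258
tool-frame rect ((44.531341552734375, 0.42733001708984375), (128.99960327148438, 60.200592041015625), 0.11684618145227432) 48387
plane slopes,z0 [ 1.37060151e-03  1.25293166e-03 -5.54840631e+01]
world rect ((615.6810302734375, 135.47930908203125), (60.201873779296875, 128.99960327148438), 13.31494426727295) 162.8655351458817
```

The panel is held level, its centre 55.6 mm ahead of the tool. I'll carry it over to the pile.

apply_moves(
  motion=[0,0,0,-0.03,-0.015,0,0.2,0,0,0,-0.09,-0.045,0,0.2,0,0,0,-0.15,-0.078,0,0.2,0,0,0,-0.21,-0.109,0,0.2,0,0,0,-0.27,-0.14,0,0.2,0,0,0,-0.33,-0.171,0,0.2,0,0,0,-0.39,-0.202,0,0.2,0,0,0,-0.45,-0.233,0,0.2,0,0,0,-0.51,-0.264,0,0.2,0,0,0,-0.558,-0.289,0,0.2],
)

```text
t: 15.25
ee_pos: [0.5628, -0.1543, 0.1059]
tcp_rot: [[-0.231, 0.973, -0.003], [0.973, 0.231, 0.0], [0.001, -0.003, -1.0]]
contact_force: [0.7, -0.1, -0.4]
gripper_width: 0.0549
grip_force: 26.5
```

apply_moves(
  motion=[0,0,-0.015,-0.06,-0.031,0,0.2,0,0,-0.03,-0.12,-0.062,0,0.2,0,0,-0.05,-0.18,-0.093,0,0.2,0,0,-0.065,-0.24,-0.124,0,0.2,0,0,-0.08,-0.3,-0.155,0,0.2,0,0,-0.1,-0.36,-0.186,0,0.2,0,0,-0.12,-0.42,-0.218,0,0.2,0,0,-0.14,-0.48,-0.249,0,0.2,0,0,-0.147,-0.53,-0.274,0,0.2,0,0,-0.147,-0.555,-0.287,0,0.2,0,0,-0.147,-0.559,-0.289,0,0.2,0,0,-0.147,-0.559,-0.289,0,0.2],
)

```text
t: 16.25
ee_pos: [0.5036, -0.3961, 0.1064]
tcp_rot: [[-0.341, 0.94, -0.001], [0.94, 0.341, 0.002], [0.002, -0.001, -1.0]]
contact_force: [0.0, 0.5, -0.0]
gripper_width: 0.055
grip_force: 26.5
```

```bash
python3 held.py; python3 - <<'E'
from h import *
d=manip.read_camera("wrist");save("pics/w7.png",d["image"]);s=manip.get_state();print(s["tcp_rot"])
E
```

```text
[ 0.50357421 -0.39612576  0.10637597] [ 0.01280702  0.50478159 -0.043377  ] 0.055047445473011214 26.511558294296265
tool-frame rect ((44.475242614746094, 0.3833503723144531), (129.18511962890625, 60.276336669921875), 0.08243253082036972) 48448
plane slopes,z0 [ 1.05806799e-03  1.06844716e-03 -5.54763089e+01]
world rect ((488.8153076171875, -354.2971496582031), (60.271488189697266, 129.1851348876953), 19.879182815551758) 161.9136300031287
[[-3.43519760e-01  9.39145277e-01 -5.68138826e-04]
 [ 9.39144177e-01  3.43520228e-01  1.43825300e-03]
 [ 1.54589569e-03 -3.94959439e-05 -9.99998804e-01]]
```

View pics/w7.png

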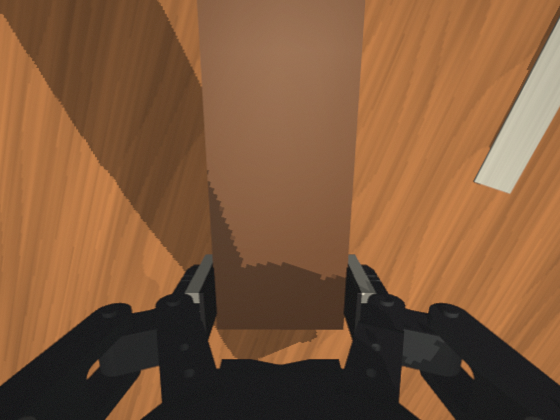

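The panel (columns 200–360) is held square, hiding the pile below it. The computed offset to the pile is under 1 mm. I'll lower it.

apply_moves(
  motion=[0,0,0,0,0.002,0.03,0.2,0,0,0,0,0.002,0.07,0.2,0,0,0,0,0.002,0.11,0.2,0,0,0,0,0.002,0.15,0.2,0,0,0,0,0.002,0.18,0.2,0,0,0,0,0.002,0.205,0.2,0,0,0,0,0.002,0.22,0.2,0,0,0,0,0.002,0.23,0.2,0,0,0,0,0.002,0.235,0.2,0,0,0,0,0.002,0.235,0.2,0,0,0,0,0.002,0.235,0.2],
)

```text
t: 17.27
ee_pos: [0.5058, -0.3964, 0.0143]
tcp_rot: [[-0.343, 0.939, 0.001], [0.939, 0.343, -0.001], [-0.001, 0.001, -1.0]]
contact_force: [0.2, -0.5, 0.8]
gripper_width: 0.0549
grip_force: 26.5
```

```bash
python3 held.py; python3 - <<'E'
from h import *
d=manip.read_camera("top");W=cloud(d)
r=manip.regions_of("top","pile")[0]["at"];print(r)
u=int(r[1]);v=int(r[0]);im=d["image"][v-50:v+50,u-60:u+60];save("pics/t2.png",cv2.resize(im,None,fx=5,fy=5,interpolation=cv2.INTER_CUBIC))
E
```

```text
[ 0.50575634 -0.39644538  0.01425016] [ 0.21525711 -0.45824827  0.76084811] 0.05492583376948429 26.514140367507935
tool-frame rect ((44.709228515625, -0.0074310302734375), (63.974082946777344, 129.47532653808594), 89.98419189453125) 49104
plane slopes,z0 [ 1.56617279e-03  6.80843118e-03 -5.53805487e+01]
world rect ((490.3765563964844, -354.3905334472656), (63.97211837768555, 129.47303771972656), 20.057735443115234) 69.61040687497204
[234.1, 437.6]
```

View pics/t2.png

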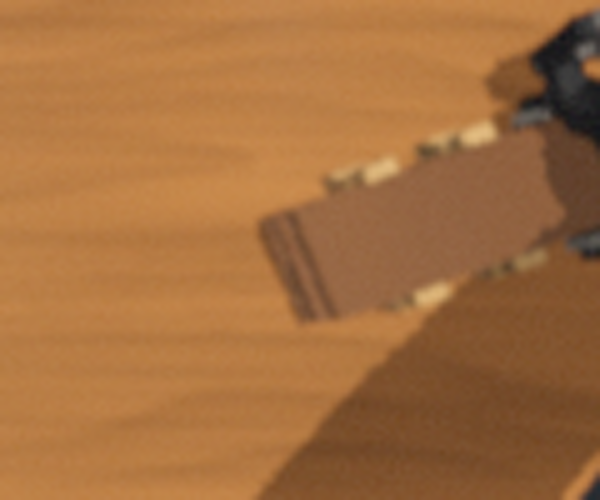

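The panel sits over the sticks with their ends showing on both sides. I'll measure the stick ends relative to the panel.

```bash
cat > st.py <<'E'
from h import *
s=manip.get_state();d=manip.read_camera("wrist");W=cloud(d)
R=np.array(s["tcp_rot"]);L=(W-s["ee_pos"])@R*1000;im=d["image"].astype(int)
m=(abs(W[...,2]-.06)<.0035)&(im[...,0]>150)&(im[...,1]>115)&(abs(L[...,1])<45)&(L[...,0]>0)&(L[...,0]<110)
for sg in (-1,1):
  for a,b in ((10,50),(55,100)):
    q=L[m&(sg*L[...,1]>0)&(L[...,0]>a)&(L[...,0]<b)]
    if len(q)>5: print(sg,len(q),np.percentile(q,[3,50,97],axis=0).round(1).tolist())
E
python3 st.py
```

```text
-1 223 [[23.6, -34.7, -47.3], [31.1, -32.8, -46.2], [38.0, -31.2, -45.1]]
-1 520 [[73.4, -35.0, -47.4], [81.1, -32.8, -46.2], [88.6, -30.8, -45.1]]
1 435 [[23.5, 29.5, -47.1], [31.3, 32.1, -46.0], [38.5, 34.5, -44.9]]
1 601 [[73.4, 29.7, -47.3], [81.1, 32.2, -46.2], [88.6, 34.7, -44.9]]
```

apply_moves(
  motion=[0,0,0,0.002,0,0.003,0.2,0,0,0,0.002,0,0.006,0.2,0,0,0,0.002,0,0.008,0.2,0,0,0,0.002,0,0.008,0.2,0,0,0,0.002,0,0.008,0.2],
)

```text
t: 17.88
ee_pos: [0.5049, -0.3951, 0.01]
tcp_rot: [[-0.343, 0.939, -0.0], [0.939, 0.343, 0.0], [0.0, -0.0, -1.0]]
contact_force: [-0.7, 0.5, -0.4]
gripper_width: 0.0552
grip_force: 26.5
```

apply_moves(
  motion=[0,0,0,0,0,0.001,0.2,0,0,0,0,0,0.002,0.2,0,0,0,0,0,0.002,0.2,0,0,0,0,0,0.002,0.2],
)

```text
t: 18.22
ee_pos: [0.505, -0.3952, 0.0093]
tcp_rot: [[-0.343, 0.939, -0.0], [0.939, 0.343, 0.0], [0.0, -0.0, -1.0]]
contact_force: [0.8, 0.1, -0.4]
gripper_width: 0.055
grip_force: 26.5
```

apply_moves(
  motion=[0,0,0,0,0,0.001,0.2,0,0,0,0,0,0.002,0.2,0,0,0,0,0,0.003,0.2,0,0,0,0,0,0.003,0.2],
)

```text
t: 18.55
ee_pos: [0.505, -0.3951, 0.0081]
tcp_rot: [[-0.343, 0.939, -0.0], [0.939, 0.343, 0.0], [0.0, -0.0, -1.0]]
contact_force: [0.3, 0.0, -1.3]
gripper_width: 0.055
grip_force: 26.5
```

apply_moves(
  motion=[0,0,0,0,0,0.001,0.2,0,0,0,0,0,0.001,0.2,0,0,0,0,0,0.001,0.2,0,0,0,0,0,0.001,0.2],
)

```text
t: 18.88
ee_pos: [0.505, -0.3952, 0.0079]
tcp_rot: [[-0.343, 0.939, 0.0], [0.939, 0.343, -0.0], [-0.0, 0.0, -1.0]]
contact_force: [-0.7, -0.3, 1.5]
gripper_width: 0.0549
grip_force: 26.6
```

```bash
python3 st.py; python3 held.py
```

```text
-1 268 [[22.3, -34.5, -53.6], [29.6, -32.2, -52.6], [36.4, -29.8, -51.5]]
-1 1022 [[72.5, -34.6, -55.5], [83.0, -30.8, -53.0], [95.3, -0.6, -51.4]]
1 619 [[21.9, 28.1, -53.7], [29.5, 31.4, -52.5], [36.9, 34.6, -51.4]]
1 1353 [[72.2, 0.5, -55.5], [83.9, 29.7, -53.0], [96.2, 34.6, -51.3]]
[ 0.50505668 -0.39525855  0.00793738] [0.06479022 0.4316254  1.13062492] 0.05536006398322966 26.560214459896088
tool-frame rect ((44.68879699707031, -0.013288497924804688), (129.07655334472656, 63.94439697265625), 0.018944408744573593) 49852
plane slopes,z0 [-2.67268544e-03  3.39600840e-03 -5.54173905e+01]
world rect ((489.72064208984375, -353.2759704589844), (63.94443893432617, 129.07643127441406), 20.02603530883789) 63.557229770093045
```

The panel is seated and aligned to within about 1 mm. I'll release it, go up and check.

apply_moves(
  motion=[0,0,0,0,0,0,0.4,0,0,0,0,0,0,0.6,0,0,0,0,0,0,0.9,0,0,0,0,0,0,0.9,0,0,0,0,0,0,0.9,0,0,0,0,0,0,0.9],
)

```text
t: 19.48
ee_pos: [0.505, -0.3952, 0.0078]
tcp_rot: [[-0.343, 0.939, -0.0], [0.939, 0.343, 0.0], [0.0, -0.0, -1.0]]
contact_force: [0.5, -0.1, 0.4]
gripper_width: 0.0808
grip_force: 0.0
```

apply_moves(
  motion=[0,0,0,0,0,-0.02,0.9,0,0,0,0,0,-0.08,0.9,0,0,0,0,0,-0.16,0.9,0,0,0,0,0,-0.25,0.9,0,0,0,-0.05,0,-0.34,0.9,0,0,0,-0.1,0,-0.4,0.9,0,0,0,-0.1,0,-0.4,0.9,0,0,0,-0.1,0,-0.4,0.9,0,0,0,-0.1,0,-0.4,0.9],
)

```text
t: 20.23
ee_pos: [0.5185, -0.4325, 0.1675]
tcp_rot: [[-0.343, 0.939, -0.0], [0.939, 0.343, 0.001], [0.001, -0.0, -1.0]]
contact_force: [-0.4, 1.0, -0.5]
gripper_width: 0.081
grip_force: 0.0
```

```bash
python3 - <<'E'
from h import *
s=manip.get_state();print(s["ee_pos"],s["gripper_width"])
d=manip.read_camera("wrist");save("pics/w8.png",d["image"]);W=cloud(d);im=d["image"].astype(int)
near=np.hypot(W[...,0]-.4857,W[...,1]+.344)<.12
m=near&(abs(W[...,2]-.0634)<.004)&(im[...,0]<160)
m=cv2.morphologyEx(m.astype(np.uint8),cv2.MORPH_OPEN,np.ones((5,5)))>0
q=W[m];r=cv2.minAreaRect(q[:,:2].astype(np.float32)*1000);print(r,m.sum(),np.median(q[:,2]))
k=np.linalg.lstsq(np.c_[q[:,:2],np.ones(len(q))],q[:,2],rcond=None)[0];print(k)
m=near&(abs(W[...,2]-.06)<.004)&(im[...,0]>165)
a=np.radians(19.9);E=np.array([[np.cos(a),-np.sin(a)],[np.sin(a),np.cos(a)]])
P=(W[...,:2]-np.array(r[0])/1000)@E*1000
for sg in(-1,1):
    t=P[m&(sg*P[...,0]>27)&(abs(P[...,0])<45)];print(sg,len(t),np.percentile(t,[3,50,97],axis=0).round(1).tolist())
E
```

```text
[ 0.51852963 -0.43247882  0.16750265] 0.08097909334287126
((487.1294250488281, -348.6858215332031), (56.193275451660156, 136.75506591796875), 19.880525588989258) 11889 0.06348626527258738
[-0.00078586  0.00016929  0.06393227]
-1 312 [[-34.1, -27.1], [-31.3, 22.8], [-27.9, 36.2]]
1 349 [[28.4, -26.9], [31.9, 22.9], [35.4, 36.4]]
```

View pics/w8.png

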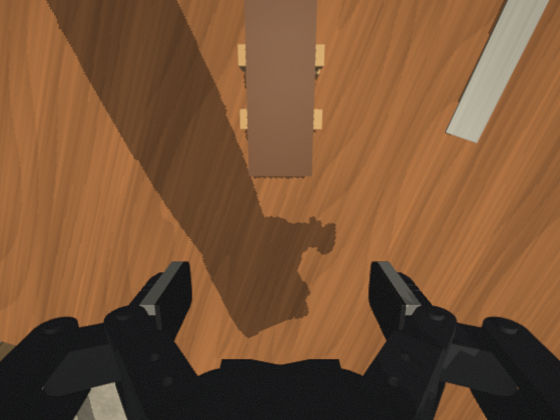

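The panel lies flat across both sticks (columns 247–315, near end at row 177), within about 1 mm across and 2 mm along, and the gripper is clear. I'll hand it in.

```bash
python3 -c "
from bench import manip
print(manip.finish_job())"
```

```text
the job is handed in; nothing more can be done
None
```

I slid the panel out along the fence, picked it up by its overhanging end and set it flat on the pile's top sticks, about 1 mm off across and 2 mm along by the wrist camera, then handed the job in at about 20 s; no verdict came back.

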